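# Change over the packing trays

## Robot

A 6-joint arm with a two-finger parallel gripper is mounted at the origin on the work surface. World frame = base frame: x ahead of the robot, y to its left, z up, the work surface at z = 0. Lengths are in m, angles in rad, forces in N, time in s.
With the tool pointing down it reaches from about 0.35 to 0.775 m from the base axis. Payload 5.5 kg.
Tool frame: the origin (TCP) lies at the very end of the fingers, on their centre line; the grasp point (between the pads) lies 19 mm behind it; z points along the fingers, y is the line along which they close (so a half turn about z gives the same grasp; the last joint's range is limited). The gripper opens to 85 mm and grips with 20 to 120 N. Pads are 22 mm wide; open, the fingers measure 114 mm over their backs; the gripper's body (76 mm by 85 mm) begins 54 mm behind the grasp point. The pads swing forward as they close: fully open they stand 13 mm farther back than shut.
Start: joints at [1.011, 0.313, 0.046, 1.304, 0, 1.431], TCP at [0.234, 0.525, 0.231] pointing down, gripper open.
Joint ranges: [-2.76, 2.76], [-0.86, 1.69], [-1.03, 1.26], [-2.2, 2.34], [-1.47, 1.5], [-3.14, 3.14]. Speed limits (rad/s): [2.57, 2.57, 3.14, 3.14, 3.14, 3.14].

## Interface

Orientations are given as a unit quaternion [w, x, y, z].
In Python, from workcell import env gives the robot as it stands. The module is installed in compiled form; this text tells all that it offers.
- The arm moves only by the tool jog_arm, never from a script. Its arguments are lists of equal length, an entry for each row: "gripper": the opening, from 0 (shut) to 1 (fully open); "offset": the shift along the world's x, y, z in cm, a list of three; "twist": the turn about the world's z in degrees. In form: {"gripper": [gripper, ...], "offset": [[dx, dy, dz], ...], "twist": [twist, ...]}. A call has exactly 8 rows; each row is the pose to reach, as a shift and turn from the pose commanded when the call began; what a row does not reach only later rows make up. A row lasts 1/8 s, in which the tool goes at most 62.5 mm and 10.7 degrees, less where a joint would pass 70% of its speed; a pose out of reach is approached as far as the arm can. A call with a gripper value outside its range is refused whole. The fingers move at their own pace and stop on an object; "squeeze" is the grip in N (left out, the last holds). Time passes only in rows, so rows that repeat a pose let the fingers close, or fill a call up. It gives the time, the measured TCP pose, the force, the opening and the grip force at its end, in the units of the state.
- env.get_state(): the state, without advancing time (a new reading comes with each control period).
- env.read_camera(name): name is "scene" or "top"; returns a dict with "image" (400x640x3 uint8, red, green, blue), "z_map" (400x640 float32, m along the optical axis (not along the pixel's ray), 0 where there is no reading), "fovy" (degrees; the focal length in pixels is half the picture's height over the tangent of half this angle, whatever the lens; pixels are square), "cx", "cy" (the principal point, pixels), "cam_to_world" (4x4, takes a point from camera to world coordinates). Camera axes: x right, y up, looking along -z (the intrinsics and any distortion apply to the point x, -y, -z); pixel columns grow to the right and rows downward; lengths in m; the calibration is good to about 2 mm. A picture is of the moment at which its call begins.
- env.hand_in(): hands the job in; it is judged then, once.
The state is a dict: "clock": time; "joint_pos": joint angles; "qvel": joint speeds; "tau": joint torques, N m; "tcp_pos": TCP position; "orientation": TCP orientation; "wrist_force": force on the tool from outside, world axes, zero at the start; "ft_torque": the same for the moment, N m; "finger_gap": finger opening in m; "grip_force": force on a finger pad.
Only numpy, scipy, OpenCV 4.12 (cv2) and the standard library are available. Lean on these libraries where they do the work, as an engineer would, in place of code of your own. Each camera call takes 0.05 s, during which the arm holds its last target. There are 200 camera calls.

## Task

One of the two trays on the packing bench has been emptied and was left standing out of its stand: push it fully home. Hook a fingertip behind the front lip of the other tray, the one with the two packs of rice cakes, and draw it smoothly out along its runners as far as its stop. Work with the fingertips only: the packs stay lying as they are and simply ride along with the tray, nothing is picked up, no tray is slammed, and everything else on the bench is left alone.

Things in the scene. Friction and masses are not known exactly. Their poses are not given: they have to be found in the camera images.
- full_tray (a joint): Sliding tray that holds the packs: cream plastic, 342 mm deep, 240 mm wide, 40 mm high. Value is how far it is drawn out in m: 0 fully home, 0.17 fully out at its stop. It starts within 12 mm of home. Slides with a steady friction of about 3 N (a little more when moved fast) and stays where it is left.
- full_lip: Front wall (lip) of the tray with the packs; moves with it. Origin: middle of its upper inner edge, 157 mm above the bench; x points into the stand (the way home), y along the lip, z up. Wall 3 mm thick, 214 mm long, tray floor 37 mm below the origin; outside, a rim reaches 16 mm in front of the origin and turns down 13 mm. Behind it at least 65 mm of bare tray floor.
- empty_tray (a joint): The same kind of sliding tray, but empty, with only liner paper in it; it starts drawn out by 0.11 to 0.17. 0 is fully home, 0.17 the stop. Same friction.
- empty_lip: Front wall (lip) of the empty tray; moves with it. Origin: middle of its upper inner edge, 157 mm above the bench; x points into the stand (the way home), y along the lip, z up. Wall 3 mm thick, 214 mm long, tray floor 37 mm below the origin; outside, a rim reaches 16 mm in front of the origin and turns down 13 mm.
- full_stand: Fixed stainless stand of the full tray, 345 mm deep, 298 mm wide, 179 mm high: four posts, C-channel runners that hold the tray by its side rims, lower tier unused. Origin on the bench, straight below the lip of the tray when fully home; x points into the stand, away from the robot, z up. Posts stand 129 to 149 mm to each side of the middle, their tops 22 mm above the tray rim.
- empty_stand: Fixed stainless stand of the empty tray, 345 mm deep, 298 mm wide, 179 mm high: four posts, C-channel runners that hold the tray by its side rims, lower tier unused. Origin on the bench, straight below the lip of the tray when fully home; x points into the stand, away from the robot, z up. Posts stand 129 to 149 mm to each side of the middle, their tops 22 mm above the tray rim.
- pack1: Loose black pack of eight small rice cakes (green and white), 180 mm long front to back, 88 mm wide, 32 mm high, 0.2 to 0.39 kg, lying in the full tray. Origin: middle of the bottom edge of the end nearest the lip; x points along the pack into the stand, z up.
- pack2: Loose black pack of eight small rice cakes (pink and white), 180 mm long front to back, 88 mm wide, 32 mm high, 0.2 to 0.39 kg, lying in the full tray. Origin: middle of the bottom edge of the end nearest the lip; x points along the pack into the stand, z up.
- bottle_pink: Bystander, loose: pink squeeze bottle with pale nozzle, 52 mm across, 145 mm high. Origin: on its underside.
- bottle_green: Bystander, loose: green squeeze bottle with pale nozzle, 52 mm across, 145 mm high. Origin: on its underside.
- bowl: Bystander, loose: steel mixing bowl, 200 mm across, 90 mm high. Origin: on its underside.
- spray: Bystander, loose: white spray bottle with green trigger head, 72 mm across, 202 mm high. Origin: on its underside.
- pack_stack: Bystander, loose: stack of empty black packs, 90 x 75 mm, 55 mm high. Origin: on its underside.
- spatula: Bystander, loose: spatula lying flat on the bench. Origin: on its underside.
- pot: Bystander, loose: small steel ingredient pot, 90 mm across, 75 mm high. Origin: on its underside.

How it is judged:
By the outcome, as a careful person would: the job done as asked, in the order asked, and still so for the second after the job is handed in, with the robot touching nothing.
It also fails if it takes over 58 s, if anything falls off the work surface, if the arm or the gripper's body presses on something with over 40 N, if the wrist force passes 120 N, or if a joint passes its speed limit or range.

## Working session

There is one attempt and no reset: what is moved stays moved. The work goes in short steps, Python scripts to look and compute and a tool call to move; the robot and the scene stay as the last step left them, time stands still between calls to the robot, and variables do not carry over. Pictures are saved under pics/ and viewed, at most 10 in all, crops included, and the job is handed in when it is done.

Besides the shell and the picture viewer there is one more tool, called after "Emit:" by a JSON object that holds its "fn" and its "kwargs", one argument or row to a line. jog_arm: Moves the arm, as the interface text tells. Its arguments: {"type":"object","properties":{"gripper":{"type":"array"},"offset":{"type":"array"},"twist":{"type":"array"},"squeeze":{"type":"number"}},"required":["gripper","offset","twist"]}

```bash
mkdir -p pics; cat > h.py <<'E'
import numpy as np, cv2
from workcell import env
def cam(n):
    d=env.read_camera(n); d['f']=200/np.tan(np.radians(d['fovy'])/2); return d
def cloud(d):
    v,u=np.mgrid[0:400,0:640]; z=d['z_map']; 
    P=np.stack([(u-d['cx'])/d['f']*z,-(v-d['cy'])/d['f']*z,-z,np.ones_like(z)],-1)
    W=P@np.array(d['cam_to_world']).T; W=W[...,:3]; W[z<=0]=np.nan; return W
def save(d,n): cv2.imwrite('pics/'+n,cv2.cvtColor(d['image'],cv2.COLOR_RGB2BGR))
E
python3 - <<'E'
from h import *
for n in('scene','top'):
    d=cam(n); save(d,n+'0.png'); np.savez('/tmp/'+n,W=cloud(d),im=d['image'])
    print({k:v for k,v in d.items() if k not in('image','z_map')})
print(env.get_state())
E
```

```text
{'fovy': 45.3919255101888, 'cx': 318.3046942426176, 'cy': 202.10123034396682, 'cam_to_world': array([[ 0.787635  , -0.46625372,  0.40278851,  1.13175697],
       [ 0.61613911,  0.59398136, -0.51726081, -0.84153016],
       [ 0.00192591,  0.65558647,  0.75511765,  1.2797958 ],
       [ 0.        ,  0.        ,  0.        ,  1.        ]]), 'f': np.float64(478.2100359450894)}
{'fovy': 49.72549023132408, 'cx': 320.04301027049314, 'cy': 199.8547677155901, 'cam_to_world': array([[ 9.68189528e-04,  9.93033342e-01, -1.17829728e-01,
         3.28277159e-01],
       [-9.99999290e-01,  8.79621943e-04, -8.03659018e-04,
        -5.13347340e-02],
       [-6.94414586e-04,  1.17830423e-01,  9.93033489e-01,
         1.55744643e+00],
       [ 0.00000000e+00,  0.00000000e+00,  0.00000000e+00,
         1.00000000e+00]]), 'f': np.float64(431.59773448854094)}
{'clock': 0.1, 'joint_pos': array([1.01140249e+00, 3.13946474e-01, 4.50842205e-02, 1.30360673e+00,
       1.84044677e-05, 1.43122621e+00]), 'qvel': array([ 0.00075904, -0.00223256,  0.00328836,  0.00037531,  0.00069799,
       -0.00093923]), 'tau': array([ 2.33811727e-03, -4.81726170e+01,  2.99243939e+01,  1.27848261e-02,
       -1.85778595e-04, -5.46430272e-06]), 'tcp_pos': array([0.23411046, 0.52467792, 0.23048258]), 'orientation': array([-2.95013694e-04,  2.08373631e-01,  9.78048941e-01, -7.82620411e-04]), 'wrist_force': array([ 0.25253696,  0.70547267, -0.41830589]), 'ft_torque': array([-0.01034391,  0.03650815, -0.02489478]), 'grip_force': 0.0, 'finger_gap': 0.08561625199203723}
```

View pics/scene0.png

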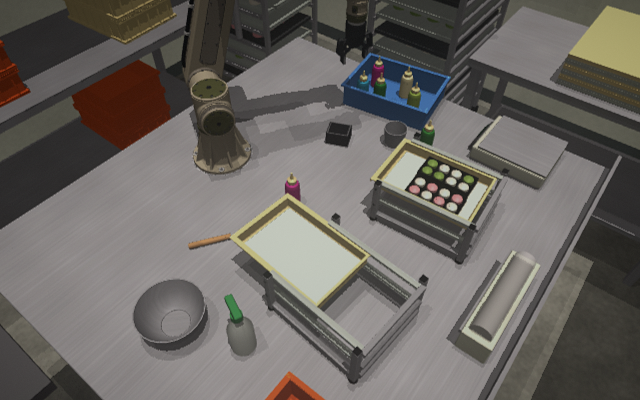

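View pics/top0.png

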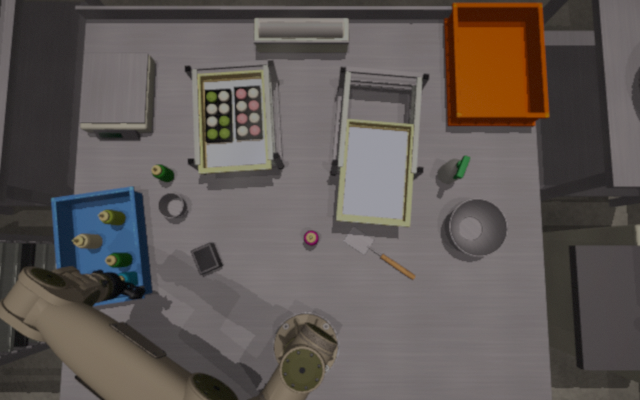

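The scene view shows the full tray (packs near 440,185) nearly home in its stand, and the empty tray (300,245) drawn out. In the top view the full tray's lip is near row 170, cols 197-272. The empty tray's lip is near row 222, cols 338-411, with the pink bottle at (311,238) and the spatula at (380,250). Next I'll measure the lips and posts.

```bash
python3 - <<'E'
from h import *
d=cam('top'); c2w=np.array(d['cam_to_world'])
t=np.load('/tmp/top.npz'); s=np.load('/tmp/scene.npz')
def mask(im): 
    h=cv2.cvtColor(im,cv2.COLOR_RGB2HSV); return (h[...,0]>18)&(h[...,0]<38)&(h[...,1]>45)&(h[...,2]>110)
for nm,k in(('top',t),('scene',s)):
    W=k['W']; m=mask(k['im'])&(abs(W[...,2]-.152)<.02)
    for side,ys in(('full',(.0,.33)),('empty',(-.42,-.02))):
        mm=m&(W[...,1]>ys[0])&(W[...,1]<ys[1])&(W[...,0]>.2)&(W[...,0]<.85)
        P=W[mm]; r=cv2.minAreaRect((P[:,:2]*1000).astype(np.float32))
        print(nm,side,len(P),'zpct',np.percentile(P[:,2],[5,50,95]).round(3),'rect',np.round(r[0],1),np.round(r[1],1),round(r[2],2),'\n',cv2.boxPoints(r).round(0).tolist())
        # front edge: per y bin, min x of high points
        for y in np.linspace(P[:,1].min()+.02,P[:,1].max()-.02,6):
            q=P[abs(P[:,1]-y)<.006]; q=q[q[:,2]>.145]
            if len(q):
                x0=q[:,0].min(); f=q[q[:,0]<x0+.04]
                print('  y',y.round(3),'front x',f[:,0].min().round(4),f[:,0].max().round(4),'z',np.median(f[:,2]).round(4))
    # post tops
    pm=((W[...,2]>.168)&(W[...,2]<.190)&(W[...,0]>.3)&(W[...,0]<.95)&(W[...,1]>-.5)&(W[...,1]<.4)).astype(np.uint8)
    n,l,st,ce=cv2.connectedComponentsWithStats(pm)
    for i in range(1,n):
        if st[i,4]>=6: print('post',W[l==i].mean(0).round(4),st[i,4])
    # obstacles
    for nn,(x,y) in {'a':(0,0)}.items(): pass
W=t['W']
for nn,(u,v) in dict(pink=(311,238),green=(162,173),pot=(173,205),stack=(206,258),spat=(358,242),spray=(460,168)).items(): print(nn,W[v,u].round(3))
E
```

```text
top full 549 zpct [0.149 0.157 0.162] rect [717.6 221.8] [263.4 214. ] 0.1 
 [[586.0, 329.0], [586.0, 115.0], [850.0, 115.0], [849.0, 329.0]]
  y 0.135 front x 0.5996 0.6132 z 0.159
  y 0.169 front x 0.5959 0.6113 z 0.1597
  y 0.204 front x 0.5925 0.6072 z 0.1569
  y 0.239 front x 0.5925 0.6074 z 0.1561
  y 0.274 front x 0.589 0.6032 z 0.1592
  y 0.309 front x 0.5863 0.6003 z 0.1572
top empty 1210 zpct [0.152 0.158 0.163] rect [ 561.3 -194.1] [316.7 406.6] 85.54 
 [[346.0, -336.0], [752.0, -368.0], [776.0, -52.0], [371.0, -20.0]]
  y -0.34 front x 0.4092 0.4482 z 0.1575
  y -0.28 front x 0.4158 0.4292 z 0.1578
  y -0.22 front x 0.4186 0.4353 z 0.1563
  y -0.161 front x 0.4284 0.4382 z 0.1575
  y -0.101 front x 0.429 0.4616 z 0.1563
post [0.9462 0.1159 0.1766] 19
post [0.9348 0.391  0.1774] 43
post [ 0.93   -0.1268  0.1776] 42
post [ 0.9063 -0.4023  0.1783] 44
post [0.6385 0.0942 0.1777] 47
post [0.6196 0.3697 0.1788] 45
post [ 0.6164 -0.1002  0.1789] 40
post [ 0.6023 -0.4968  0.1822] 13
post [ 0.5924 -0.3748  0.1776] 43
scene full 286 zpct [0.145 0.156 0.16 ] rect [716.7 227.7] [248.
[... 400 characters left out ...]
85.78 
 [[358.0, -340.0], [754.0, -369.0], [778.0, -54.0], [381.0, -25.0]]
  y -0.34 front x 0.414 0.454 z 0.1569
  y -0.281 front x 0.4162 0.4315 z 0.1567
  y -0.222 front x 0.4209 0.4368 z 0.1573
  y -0.163 front x 0.4247 0.442 z 0.1562
  y -0.104 front x 0.4279 0.4673 z 0.1549
post [0.6248 0.3687 0.1758] 33
post [0.9387 0.3886 0.1757] 34
post [0.643  0.0924 0.1763] 42
post [ 0.6204 -0.1016  0.1761] 51
post [0.9489 0.1131 0.1758] 6
post [ 0.5966 -0.3769  0.1767] 61
post [ 0.9349 -0.1283  0.1768] 61
post [ 0.9104 -0.4044  0.1769] 81
pink [ 0.371 -0.021  0.133]
green [0.593 0.49  0.103]
pot [0.494 0.483 0.002]
stack [0.304 0.343 0.057]
spat [ 0.361 -0.186  0.004]
spray [ 0.592 -0.496  0.202]
```

Emit:
{"fn": "jog_arm", "kwargs": {
  "gripper": [0, 0, 0, 0, 0, 0, 0, 0],
  "offset": [
    [0, 0, 4],
    [3, -5, 5],
    [6, -10, 5],
    [9, -16, 5],
    [12, -22, 5],
    [14.5, -27.5, 5],
    [15.5, -33.5, 5],
    [16, -39.5, 5]
  ],
  "twist": [0, 5, 10, 15, 19, 19, 19, 19]
}}

```text
clock: 1.15
tcp_pos: [0.3945, 0.131, 0.2811]
orientation: [0.0, 0.044, 0.999, -0.0]
wrist_force: [0.9, -0.1, -0.2]
finger_gap: 0.0
grip_force: 0.0
```

Emit:
{"fn": "jog_arm", "kwargs": {
  "gripper": [0, 0, 0, 0, 0, 0, 0, 0],
  "offset": [
    [0, -6, 0],
    [0, -12, 0],
    [0, -18, 0],
    [-1, -24, 0],
    [-1.5, -30, 0],
    [-1.5, -35, 0],
    [-1.5, -35, 0],
    [-1.5, -35, 0]
  ],
  "twist": [0, 0, 0, 0, 0, 0, 0, 0]
}}

```text
clock: 2.15
tcp_pos: [0.3787, -0.2167, 0.281]
orientation: [-0.0, 0.044, 0.999, 0.001]
wrist_force: [0.3, 0.4, 0.6]
finger_gap: -0.0001
grip_force: 0.0
```

Emit:
{"fn": "jog_arm", "kwargs": {
  "gripper": [0, 0, 0, 0, 0, 0, 0, 0],
  "offset": [
    [0, 0, -6],
    [0, 0, -12],
    [0, 0, -14.8],
    [0, 0, -14.8],
    [0.5, 0, -14.8],
    [1, -0.1, -14.8],
    [1.5, -0.1, -14.8],
    [1.8, -0.2, -14.8]
  ],
  "twist": [0, 0, 0, 0, 0, 0, 0, 0]
}}

```text
clock: 3.15
tcp_pos: [0.3979, -0.2194, 0.1339]
orientation: [0.0, 0.044, 0.999, -0.0]
wrist_force: [0.2, 0.2, -0.2]
finger_gap: 0.0002
grip_force: 0.0
```

```bash
python3 - <<'E'
from h import *
d=cam('scene'); im=d['image'][150:340,180:460]; cv2.imwrite('pics/s1.png',cv2.cvtColor(cv2.resize(im,None,fx=2.5,fy=2.5),cv2.COLOR_RGB2BGR))
print(env.get_state()['tcp_pos'],env.get_state()['wrist_force'])
E
```

```text
[ 0.39800139 -0.21951556  0.13372866] [ 1.50689185 -1.27339096 -1.10267736]
```

View pics/s1.png

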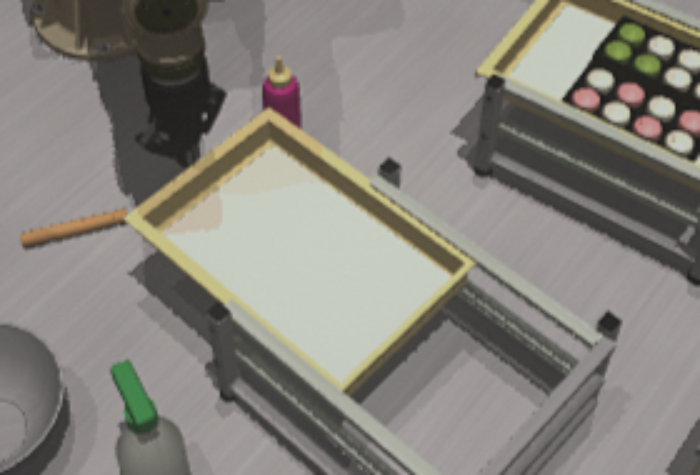

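In the crop the shut fingers stand just in front of the lip's middle (~195,160). Now I push slowly along the runners.

Emit:
{"fn": "jog_arm", "kwargs": {
  "gripper": [0, 0, 0, 0, 0, 0, 0, 0],
  "offset": [
    [0.3, 0, 0],
    [0.6, -0.05, 0],
    [0.9, -0.1, 0],
    [1.3, -0.1, 0],
    [1.7, -0.15, 0],
    [2.2, -0.2, 0],
    [2.7, -0.25, 0],
    [3.2, -0.3, 0]
  ],
  "twist": [0, 0, 0, 0, 0, 0, 0, 0]
}}

```text
clock: 4.2
tcp_pos: [0.4294, -0.2219, 0.1332]
orientation: [-0.0, 0.044, 0.999, 0.0]
wrist_force: [-3.3, -0.9, 1.1]
finger_gap: -0.0003
grip_force: 1.7
```

Emit:
{"fn": "jog_arm", "kwargs": {
  "gripper": [0, 0, 0, 0, 0, 0, 0, 0],
  "offset": [
    [0.6, -0.05, 0],
    [1.2, -0.1, 0],
    [1.8, -0.15, 0],
    [2.4, -0.2, 0],
    [3.0, -0.26, 0],
    [3.6, -0.31, 0],
    [4.2, -0.36, 0],
    [4.8, -0.41, 0]
  ],
  "twist": [0, 0, 0, 0, 0, 0, 0, 0]
}}

```text
clock: 5.2
tcp_pos: [0.4775, -0.226, 0.1332]
orientation: [-0.0, 0.044, 0.999, 0.0]
wrist_force: [-3.6, 1.0, 0.9]
finger_gap: -0.0002
grip_force: 1.7
```

Emit:
{"fn": "jog_arm", "kwargs": {
  "gripper": [0, 0, 0, 0, 0, 0, 0, 0],
  "offset": [
    [0.6, -0.05, 0],
    [1.2, -0.1, 0],
    [1.8, -0.15, 0],
    [2.4, -0.2, 0],
    [3.0, -0.26, 0],
    [3.6, -0.31, 0],
    [4.2, -0.36, 0],
    [4.8, -0.41, 0]
  ],
  "twist": [0, 0, 0, 0, 0, 0, 0, 0]
}}

```text
clock: 6.2
tcp_pos: [0.5255, -0.2302, 0.1333]
orientation: [-0.0, 0.044, 0.999, 0.0]
wrist_force: [-3.6, 2.2, 0.1]
finger_gap: -0.0002
grip_force: 1.7
```

```bash
cat >> h.py <<'E'
def fronts(d,side):
    W=cloud(d); h=cv2.cvtColor(d['image'],cv2.COLOR_RGB2HSV)
    ys=(.0,.36) if side=='full' else (-.42,-.04)
    m=(h[...,0]>18)&(h[...,0]<38)&(h[...,1]>45)&(h[...,2]>110)&(abs(W[...,2]-.155)<.012)&(W[...,1]>ys[0])&(W[...,1]<ys[1])&(W[...,0]>.3)&(W[...,0]<.85)
    P=W[m]; out=[]
    for y in np.linspace(P[:,1].min()+.03,P[:,1].max()-.03,6):
        q=P[abs(P[:,1]-y)<.008]
        if len(q): out.append((round(float(y),3),round(float(q[:,0].min()),4)))
    return out
E
python3 - <<'E'
from h import *
for n in('scene','top'):
  d=cam(n); print(n,fronts(d,'empty'),fronts(d,'full'))
s=env.get_state();print(s['tcp_pos'],s['wrist_force'],s['clock'])
E
```

```text
scene [(-0.339, 0.5264), (-0.299, 0.5324), (-0.26, 0.5354), (-0.221, 0.536), (-0.181, 0.5436), (-0.142, 0.5474)] [(0.144, 0.6004), (0.181, 0.5983), (0.219, 0.5953), (0.256, 0.5918), (0.293, 0.5913), (0.33, 0.5885)]
top [(-0.34, 0.5286), (-0.184, 0.5563), (-0.145, 0.5456)] [(0.144, 0.5964), (0.181, 0.5947), (0.218, 0.5927), (0.255, 0.5884), (0.293, 0.5865), (0.33, 0.5857)]
[ 0.52633253 -0.23045502  0.13335318] [0.49539424 0.49266786 0.71864382] 6.3
```

Emit:
{"fn": "jog_arm", "kwargs": {
  "gripper": [0, 0, 0, 0, 0, 0, 0, 0],
  "offset": [
    [0.5, -0.05, 0],
    [1.0, -0.1, 0],
    [1.4, -0.12, 0],
    [1.8, -0.15, 0],
    [2.1, -0.18, 0],
    [2.4, -0.2, 0],
    [2.6, -0.22, 0],
    [2.8, -0.24, 0]
  ],
  "twist": [0, 0, 0, 0, 0, 0, 0, 0]
}}

```text
clock: 7.3
tcp_pos: [0.5533, -0.2328, 0.1334]
orientation: [0.0, 0.044, 0.999, -0.0]
wrist_force: [-3.5, 0.1, 0.0]
finger_gap: 0.0001
grip_force: 1.6
```

Emit:
{"fn": "jog_arm", "kwargs": {
  "gripper": [0, 0, 0, 0, 0, 0, 0, 0],
  "offset": [
    [0.1, 0, 0],
    [0.2, -0.02, 0],
    [0.3, -0.02, 0],
    [0.4, -0.03, 0],
    [0.5, -0.04, 0],
    [0.6, -0.05, 0],
    [0.7, -0.06, 0],
    [0.8, -0.07, 0]
  ],
  "twist": [0, 0, 0, 0, 0, 0, 0, 0]
}}

```text
clock: 8.3
tcp_pos: [0.5612, -0.2334, 0.1334]
orientation: [0.0, 0.044, 0.999, -0.0]
wrist_force: [-2.7, 0.2, 1.4]
finger_gap: -0.0003
grip_force: 1.5
```

Emit:
{"fn": "jog_arm", "kwargs": {
  "gripper": [0, 0, 0, 0, 0, 0, 0, 0],
  "offset": [
    [0.1, 0, 0],
    [0.2, -0.02, 0],
    [0.3, -0.02, 0],
    [0.4, -0.03, 0],
    [0.45, -0.04, 0],
    [0.5, -0.04, 0],
    [0.55, -0.05, 0],
    [0.6, -0.05, 0]
  ],
  "twist": [0, 0, 0, 0, 0, 0, 0, 0]
}}

```text
clock: 9.3
tcp_pos: [0.5656, -0.2337, 0.1333]
orientation: [-0.001, 0.044, 0.999, 0.0]
wrist_force: [-8.8, -1.3, 5.3]
finger_gap: 0.0003
grip_force: 4.3
```

Emit:
{"fn": "jog_arm", "kwargs": {
  "gripper": [0, 0, 0, 0, 0, 0, 0, 0],
  "offset": [
    [0.05, 0, 0],
    [0.1, 0, 0],
    [0.15, -0.01, 0],
    [0.2, -0.02, 0],
    [0.2, -0.02, 0],
    [0.2, -0.02, 0],
    [0.2, -0.02, 0],
    [0.2, -0.02, 0]
  ],
  "twist": [0, 0, 0, 0, 0, 0, 0, 0]
}}

```text
clock: 10.3
tcp_pos: [0.5657, -0.2337, 0.1334]
orientation: [-0.003, 0.045, 0.999, 0.0]
wrist_force: [-14.0, -1.2, 8.9]
finger_gap: -0.0001
grip_force: 6.9
```

Emit:
{"fn": "jog_arm", "kwargs": {
  "gripper": [0, 0, 0, 0, 0, 0, 0, 0],
  "offset": [
    [-1.5, 0.1, 0],
    [-3, 0.2, 0],
    [-3, 0.2, 6],
    [-3, 0.2, 12],
    [-1.5, 5, 14],
    [0, 11, 14],
    [1.5, 17, 14],
    [3, 23, 14]
  ],
  "twist": [0, 0, 0, 0, 0, 3, 6, 9]
}}

```text
clock: 11.3
tcp_pos: [0.6003, -0.0016, 0.2735]
orientation: [0.001, -0.035, 0.999, 0.001]
wrist_force: [0.4, -0.2, -0.1]
finger_gap: 0.0
grip_force: 0.0
```

Emit:
{"fn": "jog_arm", "kwargs": {
  "gripper": [0, 0, 0, 0, 0, 0, 0, 0],
  "offset": [
    [1, 5.5, 0],
    [2, 11, 0],
    [3, 17, 0],
    [3.5, 22, 0],
    [3.5, 23.6, 0],
    [3.5, 23.6, 0],
    [3.5, 23.6, 0],
    [3.5, 23.6, 0]
  ],
  "twist": [0, 0, 0, 0, 0, 0, 0, 0]
}}

```text
clock: 12.3
tcp_pos: [0.6344, 0.2303, 0.2737]
orientation: [0.0, -0.033, 0.999, 0.0]
wrist_force: [-0.6, 0.9, 0.1]
finger_gap: 0.0001
grip_force: 0.0
```

```bash
python3 - <<'E'
from h import *
for n in('scene','top'):
  d=cam(n); print(n,fronts(d,'empty'),fronts(d,'full')); save(d,n+'2.png')
s=env.get_state();print(s['tcp_pos'],s['orientation'],s['wrist_force'],s['clock'])
# dark pack front edge in the initial top cloud
t=np.load('/tmp/top.npz');W=t['W'];m=(t['im'].max(2)<60)&(W[...,2]>.135)&(W[...,2]<.17)&(W[...,0]>.6)&(W[...,0]<.85)&(W[...,1]>.13)&(W[...,1]<.33)
print('pack x min',np.percentile(W[m][:,0],[1,5]) if m.any() else None)
E
```

```text
scene [(-0.338, 0.569), (-0.299, 0.5731), (-0.261, 0.5756), (-0.223, 0.5785), (-0.185, 0.5821), (-0.147, 0.5873)] [(0.141, 0.5987), (0.179, 0.5975), (0.217, 0.5952), (0.254, 0.5924), (0.292, 0.5916), (0.33, 0.59)]
top [(-0.339, 0.5682), (-0.301, 0.5707), (-0.263, 0.5754), (-0.225, 0.5781), (-0.187, 0.5797), (-0.149, 0.5843)] [(0.144, 0.597), (0.171, 0.5954), (0.199, 0.6069), (0.226, 0.5925), (0.253, 0.6023), (0.281, 0.7644)]
[0.63436944 0.23054652 0.2736574 ] [ 1.79802018e-04 -3.34757033e-02  9.99439513e-01  6.98554646e-05] [-0.95622403 -0.31917757 -0.53360981] 12.4
pack x min [0.69526986 0.69676977]
```

View pics/scene2.png

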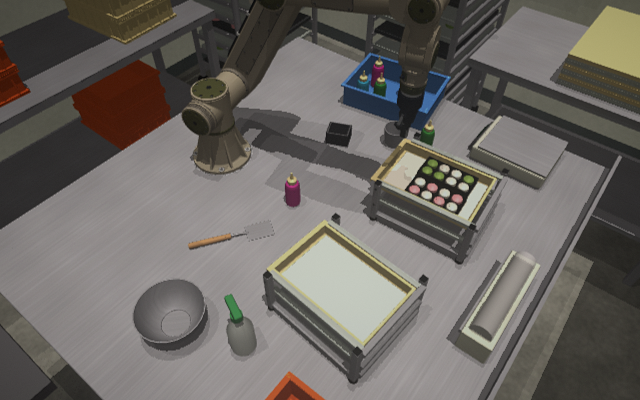

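The empty tray is home, and the fingers hang just above the bare floor behind the full tray's lip (405,135). I'll lower them, then draw back slowly.

Emit:
{"fn": "jog_arm", "kwargs": {
  "gripper": [0, 0, 0, 0, 0, 0, 0, 0],
  "offset": [
    [0.4, 0, -4],
    [0.4, 0, -8],
    [0.4, 0, -10],
    [0.4, 0, -12],
    [0.4, 0, -13.3],
    [0.4, 0, -14],
    [0.4, 0, -14],
    [0.2, 0, -14]
  ],
  "twist": [0, 0, 0, 0, 0, 0, 0, 0]
}}

```text
clock: 13.4
tcp_pos: [0.6367, 0.2321, 0.1342]
orientation: [0.001, -0.034, 0.999, 0.0]
wrist_force: [0.2, 0.3, 0.8]
finger_gap: 0.0
grip_force: 0.0
```

Emit:
{"fn": "jog_arm", "kwargs": {
  "gripper": [0, 0, 0, 0, 0, 0, 0, 0],
  "offset": [
    [-0.3, 0, 0],
    [-0.6, -0.05, 0],
    [-0.9, -0.05, 0],
    [-1.2, -0.1, 0],
    [-1.5, -0.1, 0],
    [-1.8, -0.1, 0],
    [-2.1, -0.15, 0],
    [-2.4, -0.15, 0]
  ],
  "twist": [0, 0, 0, 0, 0, 0, 0, 0]
}}

```text
clock: 14.4
tcp_pos: [0.6127, 0.2306, 0.1333]
orientation: [0.001, -0.034, 0.999, 0.0]
wrist_force: [3.7, 0.8, -2.0]
finger_gap: -0.0001
grip_force: 1.6
```

Emit:
{"fn": "jog_arm", "kwargs": {
  "gripper": [0, 0, 0, 0, 0, 0, 0, 0],
  "offset": [
    [-0.4, -0.03, 0],
    [-0.8, -0.05, 0],
    [-1.2, -0.08, 0],
    [-1.6, -0.11, 0],
    [-2.0, -0.14, 0],
    [-2.4, -0.16, 0],
    [-2.8, -0.19, 0],
    [-3.2, -0.22, 0]
  ],
  "twist": [0, 0, 0, 0, 0, 0, 0, 0]
}}

```text
clock: 15.4
tcp_pos: [0.5799, 0.2283, 0.1333]
orientation: [0.0, -0.034, 0.999, 0.0]
wrist_force: [3.2, 1.3, -1.9]
finger_gap: 0.0002
grip_force: 1.6
```

Emit:
{"fn": "jog_arm", "kwargs": {
  "gripper": [0, 0, 0, 0, 0, 0, 0, 0],
  "offset": [
    [-0.4, -0.03, 0],
    [-0.8, -0.05, 0],
    [-1.2, -0.08, 0],
    [-1.6, -0.11, 0],
    [-2.0, -0.14, 0],
    [-2.4, -0.16, 0],
    [-2.8, -0.19, 0],
    [-3.2, -0.22, 0]
  ],
  "twist": [0, 0, 0, 0, 0, 0, 0, 0]
}}

```text
clock: 16.4
tcp_pos: [0.5479, 0.2261, 0.1334]
orientation: [0.0, -0.034, 0.999, 0.0]
wrist_force: [2.1, 1.7, -1.4]
finger_gap: -0.0
grip_force: 1.6
```

Emit:
{"fn": "jog_arm", "kwargs": {
  "gripper": [0, 0, 0, 0, 0, 0, 0, 0],
  "offset": [
    [-0.4, -0.03, 0],
    [-0.8, -0.05, 0],
    [-1.2, -0.08, 0],
    [-1.6, -0.11, 0],
    [-2.0, -0.14, 0],
    [-2.4, -0.16, 0],
    [-2.8, -0.19, 0],
    [-3.2, -0.22, 0]
  ],
  "twist": [0, 0, 0, 0, 0, 0, 0, 0]
}}

```text
clock: 17.4
tcp_pos: [0.5159, 0.2238, 0.1333]
orientation: [0.0, -0.034, 0.999, 0.0]
wrist_force: [3.3, 1.3, -1.4]
finger_gap: -0.0005
grip_force: 1.6
```

Emit:
{"fn": "jog_arm", "kwargs": {
  "gripper": [0, 0, 0, 0, 0, 0, 0, 0],
  "offset": [
    [-0.4, -0.03, 0],
    [-0.8, -0.05, 0],
    [-1.2, -0.08, 0],
    [-1.6, -0.11, 0],
    [-2.0, -0.14, 0],
    [-2.4, -0.16, 0],
    [-2.8, -0.19, 0],
    [-3.1, -0.21, 0]
  ],
  "twist": [0, 0, 0, 0, 0, 0, 0, 0]
}}

```text
clock: 18.4
tcp_pos: [0.4848, 0.2217, 0.1333]
orientation: [-0.0, -0.034, 0.999, -0.0]
wrist_force: [3.6, 2.1, -1.5]
finger_gap: 0.0
grip_force: 1.6
```

```bash
python3 - <<'E'
from h import *
d=cam('scene'); print(fronts(d,'full'),fronts(d,'empty')); save(d,'scene3.png')
s=env.get_state();print(s['tcp_pos'],s['wrist_force'],s['clock'])
E
```

```text
[(0.132, 0.4679), (0.171, 0.4661), (0.211, 0.7971), (0.25, 0.7938), (0.29, 0.7909), (0.329, 0.4658)] [(-0.338, 0.5692), (-0.3, 0.5718), (-0.261, 0.5749), (-0.223, 0.5778), (-0.185, 0.5828), (-0.147, 0.586)]
[0.48437392 0.22162701 0.13334731] [ 2.35915153  0.61738436 -0.9747655 ] 18.45
```

View pics/scene3.png

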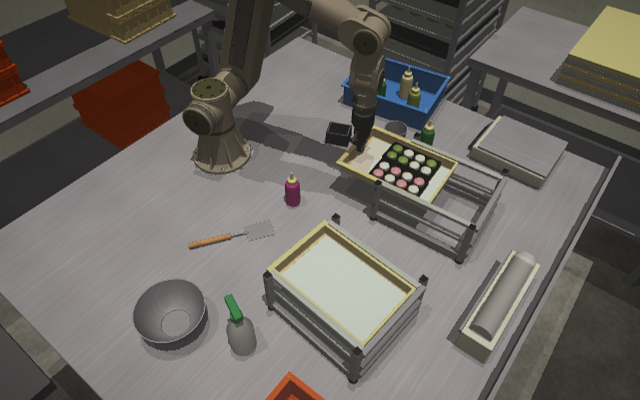

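The tray with both packs is sliding out (lip near 345,160, packs undisturbed). I'll finish slowly until it meets the stop.

Emit:
{"fn": "jog_arm", "kwargs": {
  "gripper": [0, 0, 0, 0, 0, 0, 0, 0],
  "offset": [
    [-0.3, -0.02, 0],
    [-0.6, -0.04, 0],
    [-0.9, -0.06, 0],
    [-1.2, -0.08, 0],
    [-1.4, -0.09, 0],
    [-1.6, -0.11, 0],
    [-1.8, -0.12, 0],
    [-2.0, -0.14, 0]
  ],
  "twist": [0, 0, 0, 0, 0, 0, 0, 0]
}}

```text
clock: 19.45
tcp_pos: [0.4651, 0.2203, 0.1334]
orientation: [0.0, -0.034, 0.999, -0.0]
wrist_force: [4.0, 0.8, -0.5]
finger_gap: -0.0001
grip_force: 1.6
```

Emit:
{"fn": "jog_arm", "kwargs": {
  "gripper": [0, 0, 0, 0, 0, 0, 0, 0],
  "offset": [
    [-0.1, -0.01, 0],
    [-0.2, -0.01, 0],
    [-0.3, -0.02, 0],
    [-0.4, -0.03, 0],
    [-0.5, -0.03, 0],
    [-0.6, -0.04, 0],
    [-0.7, -0.05, 0],
    [-0.8, -0.05, 0]
  ],
  "twist": [0, 0, 0, 0, 0, 0, 0, 0]
}}

```text
clock: 20.45
tcp_pos: [0.4588, 0.2198, 0.1335]
orientation: [0.002, -0.034, 0.999, -0.0]
wrist_force: [10.2, -1.6, -3.9]
finger_gap: 0.0
grip_force: 4.6
```

Emit:
{"fn": "jog_arm", "kwargs": {
  "gripper": [0, 0, 0, 0, 0, 0, 0, 0],
  "offset": [
    [-0.05, 0, 0],
    [-0.1, 0, 0],
    [-0.15, 0, 0],
    [-0.2, 0, 0],
    [-0.2, 0, 0],
    [-0.2, 0, 0],
    [-0.2, 0, 0],
    [-0.2, 0, 0]
  ],
  "twist": [0, 0, 0, 0, 0, 0, 0, 0]
}}

```text
clock: 21.45
tcp_pos: [0.4588, 0.2199, 0.1335]
orientation: [0.003, -0.034, 0.999, -0.0]
wrist_force: [12.9, -1.7, -7.8]
finger_gap: -0.0003
grip_force: 6.5
```

Emit:
{"fn": "jog_arm", "kwargs": {
  "gripper": [0, 0, 0, 0, 0, 0, 0, 0],
  "offset": [
    [0.4, 0, 0],
    [0.8, 0, 0],
    [1.3, 0.1, 0],
    [1.5, 0.1, 1],
    [1.5, 0.1, 4],
    [1.5, 0.1, 8],
    [1.5, 0.1, 13],
    [-3, 0, 15]
  ],
  "twist": [0, 0, 0, 0, 0, 0, 0, 0]
}}

```text
clock: 22.45
tcp_pos: [0.4278, 0.2203, 0.2867]
orientation: [0.003, -0.034, 0.999, 0.001]
wrist_force: [-1.3, 0.5, 0.4]
finger_gap: -0.0
grip_force: 0.0
```

Emit:
{"fn": "jog_arm", "kwargs": {
  "gripper": [0, 0, 0, 0, 0, 0, 0, 0],
  "offset": [
    [-3, -6, 0],
    [-4, -12, 0],
    [-4, -17, 0],
    [-4, -17, 0],
    [-4, -17, 0],
    [-4, -17, 0],
    [-4, -17, 0],
    [-4, -17, 0]
  ],
  "twist": [0, 0, 0, 0, 0, 0, 0, 0]
}}

```text
clock: 23.45
tcp_pos: [0.3851, 0.0506, 0.2832]
orientation: [-0.0, -0.035, 0.999, 0.0]
wrist_force: [0.1, -0.6, 0.5]
finger_gap: -0.0002
grip_force: 0.0
```

```bash
python3 - <<'E'
from h import *
for n in('scene','top'):
    d=cam(n); print(fronts(d,'full'),fronts(d,'empty')); save(d,n+'4.png')
s=env.get_state();print(s['tcp_pos'],s['wrist_force'],s['clock'])
E
```

```text
[(0.13, 0.4417), (0.17, 0.438), (0.21, 0.4344), (0.25, 0.4331), (0.29, 0.4288), (0.33, 0.4267)] [(-0.337, 0.5708), (-0.298, 0.5736), (-0.26, 0.5738), (-0.221, 0.58), (-0.183, 0.5823), (-0.144, 0.5869)]
[(0.136, 0.6403), (0.174, 0.7698), (0.212, 0.4342), (0.25, 0.4312), (0.288, 0.4278), (0.325, 0.425)] [(-0.34, 0.5682), (-0.302, 0.5707), (-0.264, 0.5736), (-0.225, 0.5784), (-0.187, 0.581), (-0.149, 0.5847)]
[0.38510381 0.05033217 0.28322564] [ 0.67005612 -0.07213392 -0.01804316] 23.55
```

View pics/scene4.png

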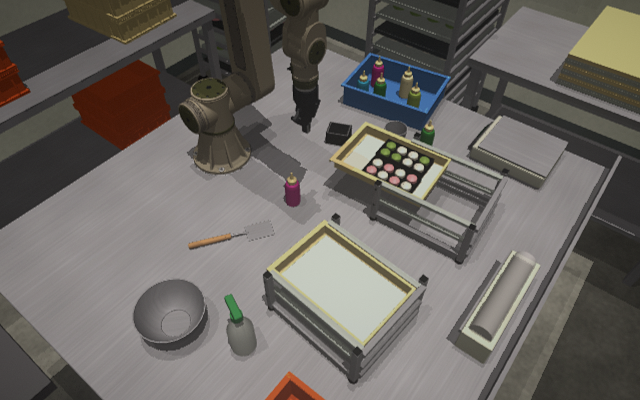

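The full tray is out at its stop with both packs lying in place (lip near 340,150). The empty tray is home and the arm is clear of everything.

```bash
python3 -c "
from workcell import env
print(env.hand_in())"
```

```text
the job is handed in; nothing more can be done
None
```

I pushed the empty tray home against its stop, then drew the full tray out to its stop with both packs still lying as they were. The other items on the bench were left alone, and I handed the job in at about 24 s with the arm touching nothing.

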